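Brush out a dust-extractor canister and fit its filter cartridge

ROBOT

A 7-joint arm with a two-finger parallel gripper is mounted at the origin on the work surface; the furniture and walls round the work are solid. World frame = base frame: x ahead of the robot, y to its left, z up, the work surface at z = 0. Lengths are in m, angles in rad, forces in N, time in s.
With the tool pointing down it reaches from about 0.4 to 0.85 m from the base axis. Payload 6.9 kg.
Tool frame: the origin (TCP) lies at the very end of the fingers, on their centre line; the grasp point (between the pads) lies 19 mm behind it; z points along the fingers, y is the line along which they close (so a half turn about z gives the same grasp; the last joint's range is limited). The gripper opens to 85 mm and grips with 20 to 120 N. Pads are 22 mm wide; open, the fingers measure 114 mm over their backs; the gripper's body (76 mm by 85 mm) begins 54 mm behind the grasp point. The pads swing forward as they close: fully open they stand 13 mm farther back than shut.
Start: joints at [1.397, 0.507, -0.238, 1.5, 0.126, 1.149, -0.155], TCP at [0.173, -0.601, 0.231] pointing down, gripper open.
Joint ranges: [-3.08, 3.08], [-0.24, 2.05], [-1.43, 1.35], [0, 2.5], [-1.52, 4.66], [0.17, 1.96], [-2.89, 2.89]. Speed limits (rad/s): [2.39, 2.39, 3.14, 3.14, 3.14, 3.14, 3.14].

INTERFACE

Orientations are given as a 3x3 rotation matrix whose columns are the frame's x, y, z axes.
In Python, from workcell import r, optics, workorder gives the robot as it stands (r), with the cameras (optics) and the job (workorder).
- The arm moves only by the shell command python3 drive.py FILE [FORCE], which reads ROWS from the file FILE. ROWS is a JSON list that holds a single list of rows (three levels of brackets), with 1 to 5 rows, each of 7 numbers: a rotation vector rx, ry, rz in rad, then dx, dy, dz in m, then the opening from 0.0 (shut) to 1.0 (fully open); each row shifts and turns the commanded pose from where the row before left it, along the tool's axes as they then stand; what a row does not reach is not made up. A row lasts 1/12 s, in which the tool goes at most 0.0417 m and 0.125 rad, less where a joint would pass 70% of its speed; a pose out of reach is approached as far as the arm can. The fingers move at their own pace and stop on an object; FORCE is the grip in N (left out, the last holds). Time passes only in rows, so rows that do not move let the fingers close. It prints the time, the measured TCP pose, the force, the opening and the grip force at its end. Input that does not fit is refused with a message, and nothing moves.
- r.get_obs(): the state, without advancing time (a new reading comes with each control period).
- optics.snapshot(name): name is "scene" or "top"; returns a dict with "color" (400x640x3 uint8, red, green, blue), "depth" (400x640 float32, m along the optical axis (not along the pixel's ray), 0 where there is no reading), "camera_matrix" (3x3 intrinsics, pixels), "extrinsics" (4x4, takes a point from camera to world coordinates). Camera axes: x right, y down, z forward; pixel columns grow to the right and rows downward; lengths in m; the calibration is good to about 2 mm. A picture is of the moment at which its call begins.
- workorder.finish_job(): hands the job in; it is judged then, once.
The state is a dict: "clock": time; "joint_pos": joint angles; "qvel": joint speeds; "joint_efforts": joint torques, N m; "position": TCP position; "ee_rot": TCP orientation; "wrist_force": force on the tool from outside, world axes, zero at the start; "ft_torque": the same for the moment, N m; "finger_gap": opening from 0.0 (shut) to 1.0 (fully open); "grip_force": force on a finger pad.
Only numpy, scipy, OpenCV 4.12 (cv2) and the standard library are available. Lean on these libraries where they do the work, as an engineer would, in place of code of your own. Each camera call takes 0.05 s, during which the arm holds its last target. There are 200 camera calls.

TASK

Take the slim brush from the rack and scrub the canister's inside wall opposite the inlet with three full strokes: bristles rubbing the wall, down to the floor and up until they reach the rim each time. Hang the brush back in a free slot of the rack, then lower the fresh filter cartridge into the canister, push it fully down onto the spigot without dropping it, and let go. Leave the fat brush and the other things alone.

Things in the scene. Friction and masses are not known exactly. Their poses are not given: they have to be found in the camera images.
- canister: Dust extractor's filter canister (mm), bolted to the worktop: open, upright grey round bowl without lid on a foot flange 150 across. 118 outside (rim bead 125), bore 110, rim 125 high, inner floor 20 high. Its inlet, a 40 mm pipe stub 78 high that reaches 107 from the axis, points along -y. Origin on the axis at the worktop, z up.
- canister_floor (a point): Point on the canister's axis at its inner floor, 20 mm above the worktop. From here the spigot rises: 30 mm in diameter, 40 high, its top tapered over the last 8.
- scrub_wall (a point): Point at the foot of the inside wall, on the side away from the inlet: 55 mm from the axis along the canister's +y, at floor height. The wall rises straight up from it to the rim.
- brush_rack: Wooden brush rack, fixed, 110 mm deep (x) x 150 wide (y), base board 12 high, back board's front at x = 41. Plate 10 thick, top 160 high, front edge x = -36, with three slots 15 wide, open at the front (-x), ending at x = 9. Brushes hang in them by their collars: raise a little, draw out forwards until bristles clear the plate, hang back the same way. Origin at the worktop below its middle.
- slot0 (a point): Hanging point of the slot at y = -45 mm of the rack, on the top face of the plate: a brush's origin lies here when it hangs (x = -4 mm).
- slot1 (a point): The same for the middle slot (y = 0), empty at the start.
- slot2 (a point): The same for the slot at y = +45 mm.
- slim_brush: Slim bottle brush (mm) hanging bristles down in an outer slot; which one varies. Origin on its axis at the underside of the steel collar (30 across, 6 thick), z up. Above it a square wooden handle 20 x 20 (faces square to x and y), z = 6 to 76: grip it there from above. Below it a 9 mm ferrule 12 long, a wire stem and the bristle head, 28 across, z = -85 to -140. 100 g.
- slim_tip (a point): Lower end of the slim brush's bristle head, on the axis, 140 mm below the collar. The wire stem is springy: it bends sideways just below the ferrule (12 mm below the collar), about 1 Nm per rad, so with the handle 5 to 8 mm past first touch the bristles press a wall with 1 to 2 N.
- fat_brush: The fat brush in the other outer slot: same handle, collar and length, bristle head 52 mm across, too fat to pass beside the spigot. To be left. Origin as for the slim brush.
- filter_cartridge: Fresh filter cartridge (mm) upright in the wooden tray (floor 6 high, walls 42): pleated paper cylinder, black ends, 67 across, 118 high. Open foot: a sleeve of bore 33, 12 high, hollow above, to go over the spigot. On the closed cap (z = 88) a grip rib 42 long (x), 17 thick (y), z = 88 to 117: grip across y from above. Origin at the centre of its underside, z up. About 160 g.
- router: Bystander: trim router, 96 x 98, 173 mm high, loose in the tray. Origin at the centre of its underside.
- jar: Bystander: screw jar, 68 across, 96 mm high, loose in the tray. Origin at the centre of its underside.
- glue: Bystander: glue bottle, 60 across, 164 mm high, loose on the worktop before the tray. Origin at the centre of its underside.
- spray: Bystander: spray can, 54 across, 190 mm high, loose on the worktop before the tray. Origin at the centre of its underside.
- canister_lid: Bystander: the canister's lid, grey disc 129 across, 36 mm high with its knob, on the worktop. Origin at the centre of its underside.

How it is judged:
On the way, in this order (a step that is already met when the one before it is completed fails the run):
1. first stroke: the slim brush is down at the canister's floor with its bristles rubbing the wall opposite the inlet (tip within 16 mm of the floor) (z of slim_tip in the frame of canister below 0.036 m and y of slim_tip in the frame of canister above 0.031 m and x of slim_tip in the frame of canister between -0.022 and 0.022 m and contact force between slim_brush and canister above 0.25 N).
2. first stroke: it is drawn up along that wall until the bristles come up to the rim (tip more than 45 mm above the floor), still rubbing (z of slim_tip in the frame of canister between 0.065 and 0.125 m and y of slim_tip in the frame of canister above 0.031 m and x of slim_tip in the frame of canister between -0.022 and 0.022 m and contact force between slim_brush and canister above 0.25 N).
3. second stroke: the slim brush is down at the canister's floor with its bristles rubbing the wall opposite the inlet (tip within 16 mm of the floor) (all of step 1).
4. second stroke: it is drawn up along that wall until the bristles come up to the rim (tip more than 45 mm above the floor), still rubbing (all of step 2).
5. third stroke: the slim brush is down at the canister's floor with its bristles rubbing the wall opposite the inlet (tip within 16 mm of the floor) (all of step 3).
6. third stroke: it is drawn up along that wall until the bristles come up to the rim (tip more than 45 mm above the floor), still rubbing (all of step 4).
7. the slim brush hangs in a slot of the rack, let go (x of slim_brush in the frame of brush_rack between -0.03 and 0.01 m and y of slim_brush in the frame of brush_rack between -0.052 and 0.052 m and z of slim_brush in the frame of brush_rack between 0.155 and 0.164 m and angle between slim_brush's own z axis and vertical below 0.15 rad and linear speed of slim_brush below 0.03 m/s and contact force between the fingers and slim_brush below 0.05 N), for 0.2 s.
8. the gripper, still holding the cartridge, has lowered its sleeve onto the spigot (underside less than 25 mm above the canister's floor, within 4 mm of the axis) (horizontal distance between filter_cartridge and canister_floor below 0.004 m and angle between filter_cartridge's own z axis and vertical below 0.06 rad and z of filter_cartridge in the frame of canister_floor below 0.025 m and contact force between the fingers and filter_cartridge above 0.3 N), for 0.05 s.
At the end, for the whole second after the job is handed in: The cartridge stands fully home on the spigot (underside within 3 mm of the canister's floor, within 4 mm of its axis, upright within 0.06 rad), at rest and let go; the slim brush hangs at rest by its collar in one of the rack's slots, let go (all of step 7 and horizontal distance between filter_cartridge and canister_floor below 0.004 m and angle between filter_cartridge's own z axis and vertical below 0.06 rad and z of filter_cartridge in the frame of canister_floor below 0.003 m and linear speed of filter_cartridge below 0.02 m/s and contact force between the fingers and filter_cartridge below 0.05 N); the robot touches nothing.
It fails at once if the fat brush shifted by more than 25 mm (distance of fat_brush from where it was at the start of the episode above 0.025 m).
It fails at once if the router or the screw jar in the tray shifted by more than 25 mm (distance of any of router, jar from where it was at the start of the episode above 0.025 m).
It fails at once if the glue bottle, the spray can or the canister's lid shifted by more than 25 mm (distance of any of glue, spray, canister_lid from where it was at the start of the episode above 0.025 m).
It also fails if it takes over 72 s, if anything falls off the work surface, if the arm or the gripper's body presses on something with over 40 N, if the wrist force passes 120 N, or if a joint passes its speed limit or range.

## Working session

There is one attempt and no reset: what is moved stays moved. The work goes in short steps, Python scripts to look and compute and a shell command to move; the robot and the scene stay as the last step left them, time stands still between calls to the robot, and variables do not carry over. Pictures are saved under pics/ and viewed, at most 10 in all, crops included, and the job is handed in when it is done.

```bash
ls; mkdir -p pics; python3 - <<'E'
from workcell import r, optics, workorder
import cv2,numpy as np
o=r.get_obs()
for k in o: print(k,np.round(o[k],3).tolist())
for n in("scene","top"):
    s=optics.snapshot(n); cv2.imwrite(f"pics/{n}0.png",s["color"][:,:,::-1]); np.savez(f"{n}0.npz",**s)
    print(n,np.round(s["camera_matrix"],1).tolist(),np.round(s["extrinsics"],3).tolist())
E
```

```text
drive.py
pics
workcell.py
clock 0.0
joint_pos [1.396, 0.508, -0.238, 1.501, 0.126, 1.149, -0.155]
qvel [-0.0, 0.0, 0.001, 0.0, 0.001, 0.0, -0.001]
joint_efforts [0.0, -62.06, -2.187, -24.965, 0.012, 0.012, 0.0]
position [0.172, -0.6, 0.23]
ee_rot [[0.961, 0.276, -0.001], [0.276, -0.961, 0.002], [-0.0, -0.002, -1.0]]
wrist_force [0.126, -0.796, -0.027]
ft_torque [0.056, -0.045, -0.034]
grip_force 0.0
finger_gap 0.999
scene [[423.1, 0.0, 315.2], [0.0, 423.1, 196.9], [0.0, 0.0, 1.0]] [[-0.52, -0.582, 0.626, -0.276], [-0.854, 0.363, -0.372, 0.572], [-0.01, -0.728, -0.685, 0.999], [0.0, 0.0, 0.0, 1.0]]
top [[368.4, 0.0, 314.2], [0.0, 368.4, 200.1], [0.0, 0.0, 1.0]] [[0.094, -0.975, 0.2, 0.316], [-0.996, -0.093, 0.013, 0.1], [0.006, -0.2, -0.98, 1.057], [0.0, 0.0, 0.0, 1.0]]
```

View pics/scene0.png

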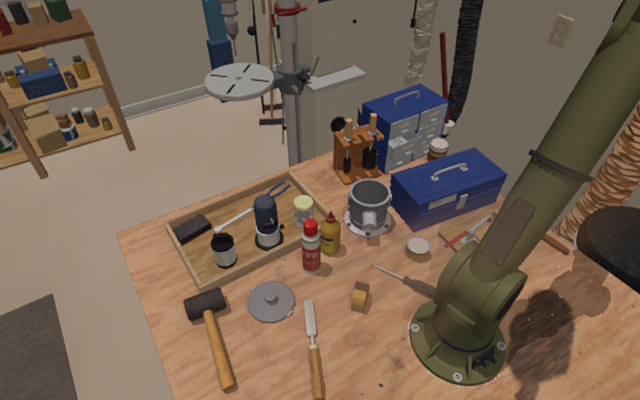

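View pics/top0.png

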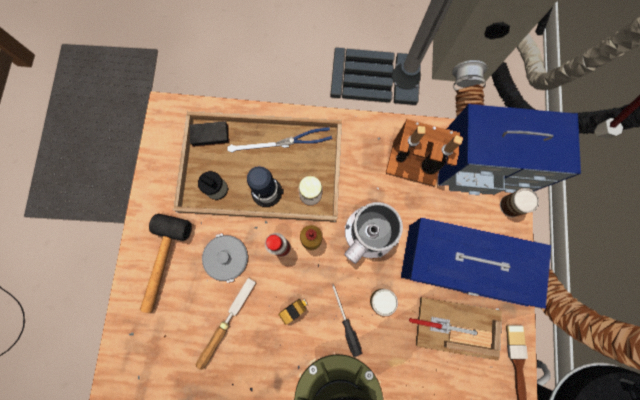

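```bash
python3 - <<'E'
import cv2,numpy as np
t=cv2.imread("pics/top0.png");s=cv2.imread("pics/scene0.png")
c=lambda im,x,y,w,h:cv2.resize(im[y:y+h,x:x+w],(400,300),interpolation=cv2.INTER_CUBIC)
cv2.imwrite("pics/m1.png",np.vstack([np.hstack([c(t,380,110,100,75),c(t,320,195,100,75)]),np.hstack([c(s,310,110,100,75),c(t,180,150,100,75)])]))
E
```

```text
(no output)
```

View pics/m1.png

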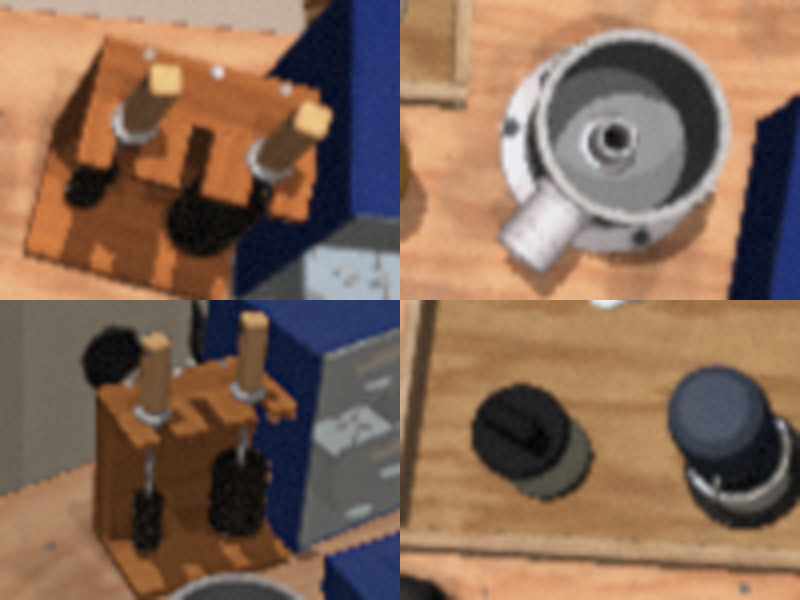

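```bash
cat > h.py <<'E'
import numpy as np,cv2
def load(n): return dict(np.load(n+".npz"))
def ray(s,u,v):
    K,E=s["camera_matrix"],s["extrinsics"]
    d=E[:3,:3]@np.linalg.solve(K,[u,v,1.]); return E[:3,3],d
def onz(s,u,v,z):
    o,d=ray(s,u,v); return o+d*(z-o[2])/d[2]
def tri(a,ua,b,ub):
    o1,d1=ray(a,*ua);o2,d2=ray(b,*ub)
    k=np.linalg.lstsq(np.stack([d1,-d2],1),o2-o1,rcond=None)[0]
    p,q=o1+k[0]*d1,o2+k[1]*d2; return (p+q)/2,np.linalg.norm(p-q)
def cloud(s):
    v,u=np.mgrid[:400,:640]; K,E=s["camera_matrix"],s["extrinsics"]
    d=s["depth"]; P=np.stack([(u-K[0,2])/K[0,0]*d,(v-K[1,2])/K[1,1]*d,d],-1)@E[:3,:3].T+E[:3,3]
    P[d==0]=np.nan; return P
def circ(p):
    for i in range(4):
        A=np.c_[2*p[:,:2],np.ones(len(p))]; x=np.linalg.lstsq(A,(p[:,:2]**2).sum(1),rcond=None)[0]
        R=np.sqrt(x[2]+x[0]**2+x[1]**2); e=np.abs(np.hypot(*(p[:,:2]-x[:2]).T)-R); p=p[e<max(2.5*np.median(e),.001)]
    return x[:2],R,len(p)
E
python3 - <<'E'
from h import *
np.set_printoptions(precision=4,suppress=True)
t,s=load("top0"),load("scene0")
for n,a,b in [("slimtop",(422,129.5),(348.7,120.5)),("slimcol",(413.7,140.5),(348.2,138)),("fattop",(458,140),(373,114.5)),("fatcol",(447,149.5),(371.7,132)),("canrim",(377.5,227.5),(370,196))]: print(n,*tri(t,a,s,b))
T,S=cloud(t),cloud(s)
def near(P,c,r,z0,z1):
    Q=P.reshape(-1,3); return Q[(np.hypot(Q[:,0]-c[0],Q[:,1]-c[1])<r)&(Q[:,2]>z0)&(Q[:,2]<z1)]
c=onz(t,377.5,227.5,.125)[:2]; print("can c",c)
for n,P in(("t",T),("s",S)):
    q=near(P,c,.08,.117,.132); print(n,"rim",circ(q),np.median(q[:,2]))
    f=near(P,c,.05,.0,.03); print(" floor z",np.median(f[:,2]),len(f))
    q=near(P,c,.03,.05,.07); print(" spigot top",q.mean(0),len(q))
g=onz(t,180+520/4,150+435/4-75,.094)[:2]  # crop px
g=onz(t,180+122/4.0,150+132/4.0,.094)[:2]; print("cart c",g)
for n,P in(("t",T),("s",S)):
    q=near(P,g,.05,.088,.102); print(n,"cap",circ(q),np.median(q[:,2]),len(q))
    q=near(P,g,.05,.112,.135); x=q[:,:2]-q[:,:2].mean(0); w,v=np.linalg.eigh(x.T@x/len(x)); print("  rib",q.mean(0),np.sqrt(12*w),v[:,1],len(q))
rc=onz(t,430,150,.16)[:2]
for n,P in(("t",T),("s",S)):
    q=near(P,rc,.12,.152,.168); (cx,cy),(w,h),a=cv2.minAreaRect((q[:,:2]*1000).astype(np.float32)); print(n,"plate",cx,cy,w,h,a,np.median(q[:,2]),len(q))
    q=near(P,rc,.12,.226,.245); print(q.mean(0),len(q)); 
    k=q[:,1]>q[:,1].mean(); print(q[k].mean(0),q[~k].mean(0))
E
```

```text
slimtop [ 0.6811 -0.1295  0.2295] 0.00017437133309178724
slimcol [ 0.6784 -0.1285  0.1619] 0.001364459681922677
fattop [ 0.6608 -0.2134  0.2349] 0.0007115895338653272
fatcol [ 0.6608 -0.2133  0.1654] 0.0019303810562156098
canrim [ 0.4533 -0.058   0.1068] 0.0006532344520478858
can c [ 0.4509 -0.0548]
t rim (array([ 0.4543, -0.056 ]), np.float64(0.058422394104609865), 457) 0.1239339504156457
 floor z 0.01950231590584872 732
 spigot top [ 0.4536 -0.055   0.0567] 51
s rim (array([ 0.4531, -0.0563]), np.float64(0.05815217717818994), 292) 0.12525977834507618
 floor z 0.02271934125739905 1
 spigot top [nan nan nan] 0
cart c [0.533  0.3949]
t cap (array([0.5342, 0.3979]), np.float64(0.02649686977786658), 307) 0.09358929248243975 348
  rib [0.5337 0.3974 0.121 ] [0.0166 0.0427] [0.3922 0.9199] 104
s cap (array([0.5325, 0.3977]), np.float64(0.027413877781056552), 178) 0.09575835591106191 240
  rib [0.5316 0.3981 0.1215] [0.0165 0.0415] [0.384  0.9233] 104
t plate 673.6264038085938 -182.89683532714844 141.15370178222656 184.19728088378906 5.714655876159668 0.15936764616174004 1519
[ 0.6681 -0.1702  0.2338] 148
[ 0.6765 -0.1254  0.2337] [ 0.6601 -0.2127  0.2338]
s plate 675.417236328125 -184.2918243408203 143.3978271484375 184.364501953125 4.606450080871582 0.1608295830465742 638
[ 0.6669 -0.1688  0.234 ] 65
[ 0.6752 -0.1267  0.2342] [ 0.6584 -0.2122  0.2338]<stdin>:12: RuntimeWarning: Mean of empty slice.
  ret = um.true_divide(
```

```bash
python3 - <<'E'
from h import *
np.set_printoptions(precision=4,suppress=True)
t,s=load("top0"),load("scene0")
T,S=cloud(t),cloud(s); c=np.array([.4537,-.0561])
for n,P in(("t",T),("s",S)):
    Q=P.reshape(-1,3); Q=Q[~np.isnan(Q[:,0])]
    rr=np.hypot(*(Q[:,:2]-c).T); q=Q[(rr>.08)&(rr<.105)&(Q[:,2]>.045)&(Q[:,2]<.085)&(Q[:,0]<.45)&(Q[:,1]<.02)]
    m=q.mean(0)[:2]-c; print(n,"inlet dir",m/np.linalg.norm(m),m,len(q),q[:,2].max())
    # plate: points z .155-.165, fit rack frame
    ax=np.array([.0167,.0865]);ax/=np.linalg.norm(ax); xx=np.array([ax[1],-ax[0]])
    o=np.array([.6675,-.1695]); L=np.c_[(Q[:,:2]-o)@xx,(Q[:,:2]-o)@ax,Q[:,2]]
    q=L[(np.abs(L[:,2]-.16)<.006)&(np.abs(L[:,1])<.085)&(np.abs(L[:,0])<.08)]
    for y0,y1 in((-.07,-.055),(-.035,-.012),(.012,.035),(.055,.07)):
        k=q[(q[:,1]>y0)&(q[:,1]<y1)]; print("  plate y",y0,"x front/back",np.percentile(k[:,0],[1,5]),len(k))
    print("  plate y range",np.percentile(q[q[:,0]<-.01][:,1],[1,99]))
    k=L[(np.abs(L[:,1])<.07)&(L[:,0]>.03)&(L[:,0]<.07)]; print("  back z",np.percentile(k[:,2],[50,95,99]))
for y0 in np.arange(-.7,.5,.1):
    print(round(y0,1),[round(float(np.nanmax(T.reshape(-1,3)[(np.abs(T[...,1]-y0-.05)<.05).ravel()&(np.abs(T[...,0]-x0-.05)<.05).ravel()][:,2],initial=-1)),2) for x0 in (.2,.3,.4,.5,.6,.7)])
E
```

```text
t inlet dir [-0.8874 -0.461 ] [-0.045  -0.0234] 36 0.08235440394482307
  plate y -0.07 x front/back [-0.0304 -0.0291] 123
  plate y -0.035 x front/back [-0.0306 -0.0282] 298
  plate y 0.012 x front/back [-0.0306 -0.0291] 212
  plate y 0.055 x front/back [-0.0312 -0.0274] 191
  plate y range [-0.0838  0.0729]
  back z [0.1592 0.2085 0.2153]
s inlet dir [-0.8758  0.4827] [-0.0718  0.0396] 79 0.08474083989595815
  plate y -0.07 x front/back [-0.0318 -0.0303] 45
  plate y -0.035 x front/back [-0.0323 -0.0298] 113
  plate y 0.012 x front/back [-0.0321 -0.0307] 66
  plate y 0.055 x front/back [-0.0312 -0.0298] 71
  plate y range [-0.0825  0.0716]
  back z [0.0752 0.1639 0.213 ]
-0.7 [-1.0, -1.0, -1.0, -1.0, -1.0, -1.0]
-0.6 [0.0, -1.0, 0.0, 0.0, 0.22, 0.22]
-0.5 [0.13, 0.13, 0.13, 0.09, 0.25, 0.22]
-0.4 [0.09, 0.16, 0.13, 0.14, 0.25, 0.22]
-0.3 [0.08, 0.16, 0.13, 0.14, 0.24, 0.22]
-0.2 [0.05, 0.13, 0.13, 0.01, 0.24, 0.16]
-0.1 [0.05, 0.13, 0.13, 0.13, 0.16, 0.01]
-0.0 [0.02, 0.11, 0.14, 0.1, 0.05, 0.04]
0.1 [0.07, 0.19, 0.19, 0.11, 0.02, 0.05]
0.2 [0.02, 0.19, 0.19, 0.18, 0.02, 0.05]
0.3 [0.02, 0.04, 0.05, 0.13, 0.04, 0.05]
0.4 [0.0, 0.07, 0.07, 0.13, 0.05, 0.05]
```

```bash
python3 - <<'E'
from h import *
np.set_printoptions(precision=4,suppress=True)
t,s=load("top0"),load("scene0")
c=np.array([.4537,-.0561])
for n,P in(("t",cloud(t)),("s",cloud(s))):
    Q=P.reshape(-1,3); Q=Q[~np.isnan(Q[:,0])]; D=Q[:,:2]-c; rr=np.hypot(*D.T)
    for z0 in(.045,.07):
        k=(rr>.078)&(rr<.105)&(Q[:,2]>z0)&(Q[:,2]<.088)&(D@[-.876,.483]>.06); m=D[k].mean(0); print(n,z0,m/np.linalg.norm(m),np.linalg.norm(m),k.sum())
print(onz(t,352,254,.078)[:2]-c)
E
echo '[[[0, 0, 0.12, 0, 0, -0.04, 0.7], [0, 0, 0.12, 0, 0, -0.04, 0.7], [0, 0, 0.12, 0, 0, -0.04, 0.7], [0, 0, 0.11, 0, 0, -0.04, 0.7]]]' > mv.in && python3 drive.py mv.in 100
```

```text
t 0.045 [-0.7949  0.6067] 0.09262053826504268 33
t 0.07 [-0.7892  0.6141] 0.09015905845802492 27
s 0.045 [-0.8166  0.5772] 0.09304725977901979 83
s 0.07 [-0.7955  0.6059] 0.09565130858878007 20
[-0.0725  0.0563]
clock: 0.43
position: [0.1724, -0.6001, 0.3928]
ee_rot: [[0.981, -0.195, -0.0], [-0.195, -0.981, 0.001], [-0.0, -0.001, -1.0]]
wrist_force: [0.7, -1.0, 0.3]
finger_gap: 0.701
grip_force: 0.0
```

```bash
for i in 1; do
echo '[[[0, 0, 0, 0.0223, -0.0313, 0, 0.7], [0, 0, 0, 0.0223, -0.0313, 0, 0.7], [0, 0, 0, 0.0223, -0.0313, 0, 0.7], [0, 0, 0, 0.0223, -0.0313, 0, 0.7], [0, 0, 0, 0.0223, -0.0313, 0, 0.7]]]' > mv.in && python3 drive.py mv.in | sed -n 1,4p
done
echo '[[[0, 0, 0, 0.0223, -0.0313, 0, 0.7], [0, 0, 0, 0.0223, -0.0313, 0, 0.7], [0, 0, 0, 0.0223, -0.0313, 0, 0.7], [0, 0, 0, 0.0223, -0.0313, 0, 0.7], [0, 0, 0, 0.0223, -0.0313, 0, 0.7]]]' > mv.in && python3 drive.py mv.in | sed -n 1,4p
```

```text
clock: 0.85
position: [0.3125, -0.4665, 0.391]
ee_rot: [[0.982, -0.189, -0.0], [-0.189, -0.982, 0.0], [-0.0, -0.0, -1.0]]
wrist_force: [1.9, -0.3, 0.9]
clock: 1.27
position: [0.4516, -0.3339, 0.3911]
ee_rot: [[0.982, -0.189, -0.0], [-0.189, -0.982, 0.0], [-0.001, -0.0, -1.0]]
wrist_force: [0.2, -0.3, 0.2]
```

```bash

echo '[[[0, 0, 0, 0.0226, -0.0308, 0, 0.7], [0, 0, 0, 0.0226, -0.0308, 0, 0.7], [0, 0, 0, 0.0226, -0.0308, 0, 0.7], [0, 0, 0, 0.0226, -0.0308, 0, 0.7]]]' > mv.in && python3 drive.py mv.in | sed -n 1,2p
echo '[[[0, 0, 0, 0.0226, -0.0308, 0, 0.7], [0, 0, 0, 0.0226, -0.0308, 0, 0.7], [0, 0, 0, 0.0226, -0.0308, 0, 0.7], [0, 0, 0, 0.0226, -0.0308, 0, 0.7], [0, 0, 0, 0, 0, 0, 0.7]]]' > mv.in && python3 drive.py mv.in | sed -n 1,4p
```

```text
clock: 1.6
position: [0.5637, -0.2302, 0.391]
clock: 2.02
position: [0.6785, -0.119, 0.3881]
ee_rot: [[0.984, -0.179, -0.002], [-0.179, -0.984, 0.006], [-0.004, -0.006, -1.0]]
wrist_force: [-0.7, 1.2, -0.7]
```

```bash

echo '[[[0, 0, 0, -0.001, 0.004, 0.035, 0.7], [0, 0, 0, 0, 0, 0.035, 0.7], [0, 0, 0, 0, 0, 0, 0.7]]]' > mv.in && python3 drive.py mv.in | sed -n 1,4p
```

```text
clock: 2.27
position: [0.6696, -0.1313, 0.3129]
ee_rot: [[0.982, -0.188, -0.014], [-0.188, -0.982, 0.001], [-0.014, 0.001, -1.0]]
wrist_force: [-0.5, -0.2, -1.2]
```

```bash

echo '[[[0, 0, 0, 0, 0, 0, 0.7], [0, 0, 0, 0, 0, 0, 0.7], [0, 0, 0, 0, 0, 0, 0.7], [0, 0, 0, 0, 0, 0, 0.7]]]' > mv.in && python3 drive.py mv.in | sed -n 1,4p
```

```text
clock: 2.6
position: [0.6741, -0.1315, 0.3239]
ee_rot: [[0.982, -0.189, 0.004], [-0.189, -0.982, -0.0], [0.004, -0.0, -1.0]]
wrist_force: [0.1, 0.9, 0.6]
```

```bash

echo '[[[0, 0, 0, 0.001, -0.0055, 0, 0.7], [0, 0, 0, 0, 0, 0.03, 0.7], [0, 0, 0, 0, 0, 0.03, 0.7], [0, 0, 0, 0, 0, 0.025, 0.7], [0, 0, 0, 0, 0, 0.02, 0.7]]]' > mv.in && python3 drive.py mv.in | sed -n 1,4p
echo '[[[0, 0, 0, 0, 0, 0.015, 0.7], [0, 0, 0, 0, 0, 0.01, 0.7], [0, 0, 0, 0, 0, 0, 0.7], [0, 0, 0, 0, 0, 0, 0.7], [0, 0, 0, 0, 0, 0, 0.7]]]' > mv.in && python3 drive.py mv.in | sed -n 1,4p
```

```text
clock: 3.02
position: [0.675, -0.1257, 0.215]
ee_rot: [[0.982, -0.189, -0.0], [-0.189, -0.982, 0.0], [-0.0, -0.0, -1.0]]
wrist_force: [-0.8, -0.2, 0.3]
clock: 3.43
position: [0.676, -0.1261, 0.1928]
ee_rot: [[0.982, -0.189, 0.002], [-0.189, -0.982, -0.0], [0.002, -0.0, -1.0]]
wrist_force: [1.1, -1.1, -0.3]
```

```bash
python3 - <<'E'
from workcell import r, optics, workorder
import cv2,numpy as np
t=optics.snapshot("top")["color"][...,::-1];s=optics.snapshot("scene")["color"][...,::-1]
c=lambda im,x,y,w,h:cv2.resize(im[y:y+h,x:x+w],(400,300),interpolation=cv2.INTER_CUBIC)
cv2.imwrite("pics/m2.png",np.hstack([c(t,360,90,120,90),c(s,290,70,120,90)]))
E
```

```text
(no output)
```

View pics/m2.png

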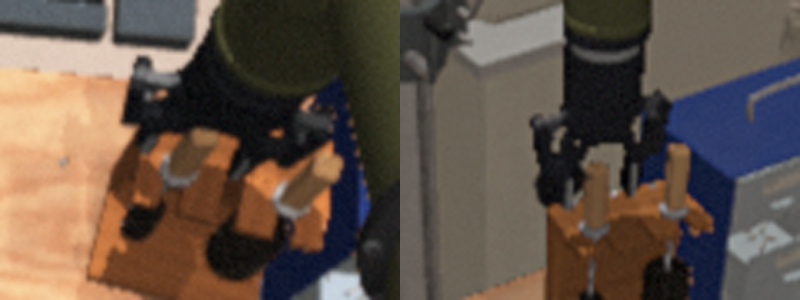

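The pictures show the slim handle at about (195,150) in the left crop and (595,190) in the right one. It stands between the two fingertips, so the gripper is centred. Closing now.

```bash

echo '[[[0, 0, 0, 0, 0, 0, 0], [0, 0, 0, 0, 0, 0, 0], [0, 0, 0, 0, 0, 0, 0], [0, 0, 0, 0, 0, 0, 0], [0, 0, 0, 0, 0, 0, 0]]]' > mv.in && python3 drive.py mv.in 100 
echo '[[[0, 0, 0, 0, 0, -0.005, 0], [0, 0, 0, 0, 0, -0.005, 0], [0, 0, 0, 0, 0, 0, 0], [0, 0, 0, 0, 0, 0, 0]]]' > mv.in && python3 drive.py mv.in 100
```

```text
clock: 3.95
position: [0.6755, -0.1263, 0.1921]
ee_rot: [[0.982, -0.189, 0.001], [-0.189, -0.982, -0.0], [0.001, -0.0, -1.0]]
wrist_force: [-0.8, 0.2, 4.8]
finger_gap: 0.24
grip_force: 91.8
clock: 4.28
position: [0.6753, -0.1263, 0.2015]
ee_rot: [[0.982, -0.189, 0.0], [-0.189, -0.982, -0.0], [0.0, -0.0, -1.0]]
wrist_force: [-0.3, 0.5, -0.5]
finger_gap: 0.239
grip_force: 91.9
```

```bash

echo '[[[0, 0, 0, -0.015, 0, 0, 0], [0, 0, 0, -0.02, 0, 0, 0], [0, 0, 0, -0.025, 0, 0, 0], [0, 0, 0, -0.02, 0, 0, 0], [0, 0, 0, 0, 0, 0, 0]]]' > mv.in && python3 drive.py mv.in | sed -n 1,4p
echo '[[[0, 0, 0, 0, 0, -0.03, 0], [0, 0, 0, 0, 0, -0.035, 0], [0, 0, 0, 0, 0, -0.035, 0], [0, 0, 0, 0, 0, -0.03, 0], [0, 0, 0, 0, 0, 0, 0]]]' > mv.in && python3 drive.py mv.in 
echo '[[[0, 0, 0, 0, 0, 0, 0], [0, 0, 0, 0, 0, 0, 0]]]' > mv.in && python3 drive.py mv.in
```

```text
clock: 4.7
position: [0.5929, -0.1105, 0.2013]
ee_rot: [[0.982, -0.189, -0.003], [-0.189, -0.982, -0.0], [-0.003, 0.001, -1.0]]
wrist_force: [0.3, 0.2, -1.2]
clock: 5.12
position: [0.5993, -0.1111, 0.338]
ee_rot: [[0.982, -0.189, 0.011], [-0.189, -0.982, -0.001], [0.011, -0.001, -1.0]]
wrist_force: [0.9, 1.3, -0.4]
finger_gap: 0.238
grip_force: 92.3
clock: 5.28
position: [0.5964, -0.1112, 0.3303]
ee_rot: [[0.982, -0.189, -0.001], [-0.189, -0.982, 0.0], [-0.001, 0.0, -1.0]]
wrist_force: [-0.2, -0.3, -1.0]
finger_gap: 0.24
grip_force: 92.2
```

```bash

echo '[[[0, 0, 0, -0.0238, -0.0023, 0, 0], [0, 0, 0, -0.0238, -0.0023, 0, 0], [0, 0, 0, -0.0238, -0.0023, 0, 0], [0, 0, 0, -0.0238, -0.0023, 0, 0], [0, 0, 0, -0.0238, -0.0023, 0, 0]]]' > mv.in && python3 drive.py mv.in | sed -n 1,4p
echo '[[[0, 0, 0, 0, 0, 0, 0], [0, 0, 0, 0, 0, 0, 0], [0, 0, 0, 0, 0, 0, 0], [0, 0, 0, 0, 0, 0, 0], [0, 0, 0, 0, 0, 0, 0]]]' > mv.in && python3 drive.py mv.in 
python3 - <<'E'
from workcell import r, optics, workorder
import cv2,numpy as np
t=optics.snapshot("top");s=optics.snapshot("scene"); np.savez("top1.npz",**t);np.savez("scene1.npz",**s)
c=lambda im,x,y,w,h:cv2.resize(im["color"][y:y+h,x:x+w,::-1],(400,300),interpolation=cv2.INTER_CUBIC)
cv2.imwrite("pics/m3.png",np.hstack([c(t,320,170,120,90),c(s,310,130,120,90)]))
E
```

```text
clock: 5.7
position: [0.4801, -0.0771, 0.3293]
ee_rot: [[0.982, -0.189, -0.004], [-0.189, -0.982, 0.001], [-0.004, 0.0, -1.0]]
wrist_force: [0.3, 1.1, -1.4]
clock: 6.12
position: [0.4825, -0.0776, 0.3306]
ee_rot: [[0.982, -0.189, -0.001], [-0.189, -0.982, 0.0], [-0.001, -0.0, -1.0]]
wrist_force: [0.5, 0.2, -1.1]
finger_gap: 0.242
grip_force: 92.3
```

View pics/m3.png

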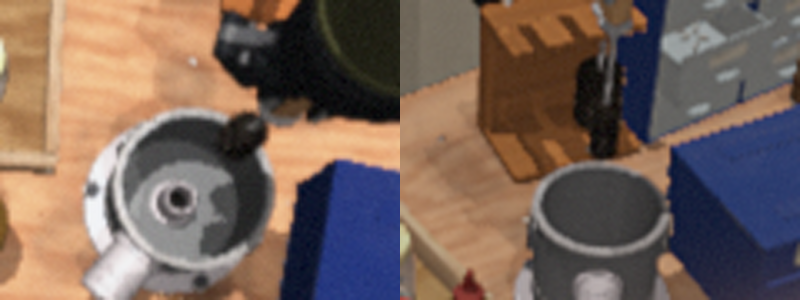

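The brush hangs straight below the gripper, and its tip is over the far side of the bowl. In the left crop it is near (235,140), in the right crop near (603,152). I'll triangulate it.

```bash
python3 - <<'E'
from h import *
t,s=load("top1"),load("scene1")
print(tri(t,(390.8,211.5),s,(371,175)))
for n,d in(("t",t),("s",s)):
    P=cloud(d).reshape(-1,3); q=P[(np.abs(P[:,2]-.19)<.028)&(np.hypot(P[:,0]-.4825,P[:,1]+.0776)<.03)]; print(n,len(q),q.mean(0),np.percentile(q,[2,98],0)); k=P[(np.hypot(P[:,0]-.4825,P[:,1]+.0776)<.025)&(P[:,2]>.14)]; print(np.percentile(k[:,2],1))
E
```

```text
(array([ 0.48846356, -0.08156762,  0.15569485]), np.float64(0.003397964752359512))
t 154 [ 0.48256341 -0.07439891  0.20173465] [[ 0.47188849 -0.08859765  0.16544208]
 [ 0.49784336 -0.06423323  0.21558379]]
0.17507122420372612
s 155 [ 0.48119432 -0.07484381  0.19292409] [[ 0.47160525 -0.09022691  0.16384567]
 [ 0.49611984 -0.06510407  0.2163676 ]]
0.16213648031520805
```

```bash

echo '[[[0, 0, 0, 0, 0, 0.025, 0], [0, 0, 0, 0, 0, 0.03, 0], [0, 0, 0, 0, 0, 0.03, 0], [0, 0, 0, 0, 0, 0.025, 0], [0, 0, 0, 0, 0, 0.015, 0]]]' > mv.in && python3 drive.py mv.in | sed -n 1,4p
echo '[[[0, 0, 0, 0, 0, 0.005, 0], [0, 0, 0, 0, 0, 0, 0], [0, 0, 0, 0, 0, 0, 0], [0, 0, 0, 0, 0, 0, 0]]]' > mv.in && python3 drive.py mv.in 
echo '[[[0, 0, 0, 0.005, 0.0025, 0, 0], [0, 0, 0, 0.0053, 0.0027, 0, 0], [0, 0, 0, 0, 0, 0, 0], [0, 0, 0, 0, 0, 0, 0], [0, 0, 0, 0, 0, 0, 0]]]' > mv.in && python3 drive.py mv.in 
```

```text
clock: 6.63
position: [0.4809, -0.0773, 0.2035]
ee_rot: [[0.982, -0.189, -0.003], [-0.189, -0.982, 0.001], [-0.003, -0.0, -1.0]]
wrist_force: [0.1, 0.8, -0.5]
clock: 6.97
position: [0.4828, -0.0774, 0.2024]
ee_rot: [[0.982, -0.189, 0.002], [-0.189, -0.982, -0.0], [0.002, -0.0, -1.0]]
wrist_force: [0.4, 0.1, -1.7]
finger_gap: 0.241
grip_force: 91.9
clock: 7.38
position: [0.4909, -0.0843, 0.2013]
ee_rot: [[0.982, -0.189, -0.0], [-0.189, -0.982, 0.0], [-0.0, -0.0, -1.0]]
wrist_force: [-1.4, 0.9, 0.5]
finger_gap: 0.239
grip_force: 92.3
```

```bash

for k in 1 ; do echo '[[[0, 0, 0, 0.001, 0.0005, 0.001, 0]]]' > mv.in && python3 drive.py mv.in | sed -n '2p;4p'; done
echo '[[[0, 0, 0, 0, 0, 0, 0]]]' > mv.in && python3 drive.py mv.in | sed -n '2p;4p'
echo '[[[0, 0, 0, 0, 0, 0, 0]]]' > mv.in && python3 drive.py mv.in | sed -n '2p;4p'
echo '[[[0, 0, 0, 0, 0, 0, 0]]]' > mv.in && python3 drive.py mv.in | sed -n '2p;4p'
```

```text
position: [0.4917, -0.0848, 0.2004]
wrist_force: [-0.9, 0.9, 0.5]
position: [0.4918, -0.0851, 0.2001]
wrist_force: [-2.0, 0.6, -0.7]
position: [0.4917, -0.085, 0.2002]
wrist_force: [-0.4, 2.4, -0.4]
position: [0.4918, -0.085, 0.2002]
wrist_force: [-1.5, -0.0, -0.4]
```

```bash

echo '[[[0, 0, 0, 0, 0, -0.013, 0], [0, 0, 0, 0, 0, -0.013, 0], [0, 0, 0, 0, 0, -0.013, 0], [0, 0, 0, 0, 0, -0.011, 0], [0, 0, 0, 0, 0, 0, 0]]]' > mv.in && python3 drive.py mv.in | sed -n '1,4p'
echo '[[[0, 0, 0, 0, 0, 0, 0], [0, 0, 0, 0, 0, 0, 0]]]' > mv.in && python3 drive.py mv.in | sed -n '2p;4p'
echo '[[[0, 0, 0, 0, 0, 0, 0]]]' > mv.in && python3 drive.py mv.in | sed -n '2p;4p'
```

```text
clock: 8.13
position: [0.4929, -0.0851, 0.2522]
ee_rot: [[0.982, -0.189, 0.003], [-0.189, -0.982, -0.001], [0.003, -0.0, -1.0]]
wrist_force: [-0.7, 0.5, 0.2]
position: [0.4917, -0.0851, 0.2497]
wrist_force: [-0.8, 0.1, 0.8]
position: [0.4916, -0.0851, 0.2496]
wrist_force: [-1.2, 1.0, -0.6]
```

```bash

echo '[[[0, 0, 0, 0, 0, 0.013, 0], [0, 0, 0, 0, 0, 0.013, 0], [0, 0, 0, 0, 0, 0.013, 0], [0, 0, 0, 0, 0, 0.011, 0], [0, 0, 0, 0, 0, 0, 0]]]' > mv.in && python3 drive.py mv.in | sed -n '1,4p'
echo '[[[0, 0, 0, 0, 0, 0, 0], [0, 0, 0, 0, 0, 0, 0], [0, 0, 0, 0, 0, 0, 0]]]' > mv.in && python3 drive.py mv.in | sed -n '2p;4p'
echo '[[[0, 0, 0, 0, 0, -0.013, 0], [0, 0, 0, 0, 0, -0.013, 0], [0, 0, 0, 0, 0, -0.013, 0], [0, 0, 0, 0, 0, -0.011, 0], [0, 0, 0, 0, 0, 0, 0]]]' > mv.in && python3 drive.py mv.in | sed -n '1,4p'
echo '[[[0, 0, 0, 0, 0, 0, 0], [0, 0, 0, 0, 0, 0, 0], [0, 0, 0, 0, 0, 0, 0]]]' > mv.in && python3 drive.py mv.in | sed -n '2p;4p'
echo '[[[0, 0, 0, 0, 0, 0.013, 0], [0, 0, 0, 0, 0, 0.013, 0], [0, 0, 0, 0, 0, 0.013, 0], [0, 0, 0, 0, 0, 0.011, 0], [0, 0, 0, 0, 0, 0, 0]]]' > mv.in && python3 drive.py mv.in | sed -n '1,4p'
echo '[[[0, 0, 0, 0, 0, 0, 0], [0, 0, 0, 0, 0, 0, 0], [0, 0, 0, 0, 0, 0, 0]]]' > mv.in && python3 drive.py mv.in | sed -n '2p;4p'
echo '[[[0, 0, 0, 0, 0, -0.013, 0], [0, 0, 0, 0, 0, -0.013, 0], [0, 0, 0, 0, 0, -0.013, 0], [0, 0, 0, 0, 0, -0.011, 0], [0, 0, 0, 0, 0, 0, 0]]]' > mv.in && python3 drive.py mv.in | sed -n '1,4p'
echo '[[[0, 0, 0, 0, 0, 0, 0], [0, 0, 0, 0, 0, 0, 0], [0, 0, 0, 0, 0, 0, 0]]]' > mv.in && python3 drive.py mv.in | sed -n '2p;4p'
```

```text
clock: 8.8
position: [0.4903, -0.085, 0.1976]
ee_rot: [[0.982, -0.189, -0.005], [-0.189, -0.982, 0.001], [-0.005, 0.0, -1.0]]
wrist_force: [-1.0, 1.5, -1.7]
position: [0.4921, -0.0851, 0.2007]
wrist_force: [-2.0, 1.2, -1.7]
clock: 9.47
position: [0.4933, -0.0851, 0.253]
ee_rot: [[0.982, -0.189, 0.005], [-0.189, -0.982, -0.001], [0.005, -0.0, -1.0]]
wrist_force: [-0.2, 1.3, 0.5]
position: [0.4917, -0.085, 0.2498]
wrist_force: [-0.9, 1.1, -1.3]
clock: 10.13
position: [0.4903, -0.085, 0.1977]
ee_rot: [[0.982, -0.189, -0.005], [-0.189, -0.982, 0.001], [-0.005, 0.0, -1.0]]
wrist_force: [-1.1, 0.1, -2.3]
position: [0.4921, -0.0851, 0.2007]
wrist_force: [-0.8, 1.4, -2.1]
clock: 10.8
position: [0.4934, -0.0851, 0.253]
ee_rot: [[0.982, -0.189, 0.005], [-0.189, -0.982, -0.001], [0.005, -0.0, -1.0]]
wrist_force: [-0.3, 1.1, 0.7]
position: [0.4917, -0.085, 0.2498]
wrist_force: [-0.9, 0.3, -0.6]
```

```bash

echo '[[[0, 0, 0, -0.0107, -0.0054, 0, 0], [0, 0, 0, 0, 0, -0.02, 0], [0, 0, 0, 0, 0, -0.03, 0], [0, 0, 0, 0, 0, -0.03, 0], [0, 0, 0, 0, 0, 0, 0]]]' > mv.in && python3 drive.py mv.in | sed -n '1,4p'
echo '[[[0, 0, 0, 0, 0, 0, 0], [0, 0, 0, 0, 0, 0, 0]]]' > mv.in && python3 drive.py mv.in | sed -n '2p;4p'
echo '[[[0, 0, 0, 0.0238, 0.002, 0, 0], [0, 0, 0, 0.0238, 0.002, 0, 0], [0, 0, 0, 0.0238, 0.002, 0, 0], [0, 0, 0, 0.0238, 0.002, 0, 0], [0, 0, 0, 0.0238, 0.002, 0, 0]]]' > mv.in && python3 drive.py mv.in | sed -n 1,4p
echo '[[[0, 0, 0, 0, 0, 0, 0], [0, 0, 0, 0, 0, 0, 0], [0, 0, 0, 0, 0, 0, 0], [0, 0, 0, 0, 0, 0, 0]]]' > mv.in && python3 drive.py mv.in
python3 - <<'E'
from workcell import r, optics, workorder
import cv2,numpy as np
t=optics.snapshot("top");s=optics.snapshot("scene"); np.savez("top2.npz",**t);np.savez("scene2.npz",**s)
c=lambda im,x,y,w,h:cv2.resize(im["color"][y:y+h,x:x+w,::-1],(400,300),interpolation=cv2.INTER_CUBIC)
cv2.imwrite("pics/m4.png",np.hstack([c(t,360,110,120,90),c(s,300,80,120,90)]))
E
```

```text
clock: 11.47
position: [0.4843, -0.0773, 0.3352]
ee_rot: [[0.982, -0.189, 0.008], [-0.189, -0.982, -0.001], [0.008, -0.0, -1.0]]
wrist_force: [0.8, 0.4, -1.9]
position: [0.4818, -0.0776, 0.3295]
wrist_force: [0.0, -0.2, -1.2]
clock: 12.05
position: [0.5977, -0.1103, 0.3282]
ee_rot: [[0.982, -0.189, -0.003], [-0.189, -0.982, 0.0], [-0.003, 0.0, -1.0]]
wrist_force: [0.9, 0.8, -0.6]
clock: 12.38
position: [0.5964, -0.1096, 0.3298]
ee_rot: [[0.982, -0.189, -0.001], [-0.189, -0.982, 0.0], [-0.001, 0.0, -1.0]]
wrist_force: [0.6, 0.5, -0.1]
finger_gap: 0.24
grip_force: 92.1
```

View pics/m4.png

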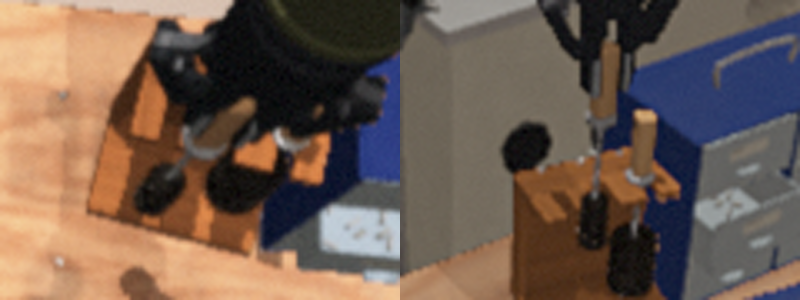

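The brush still hangs straight in the grip, with its head at (160,190) left and (593,220) right. The fat brush is unmoved. Next I'll lower it and slide it in.

```bash

echo '[[[0, 0, 0, 0, 0.0015, 0.02, 0], [0, 0, 0, 0, 0, 0.03, 0], [0, 0, 0, 0, 0, 0.03, 0], [0, 0, 0, 0, 0, 0.03, 0], [0, 0, 0, 0, 0, 0.019, 0]]]' > mv.in && python3 drive.py mv.in | sed -n '1,4p'
echo '[[[0, 0, 0, 0, 0, 0, 0], [0, 0, 0, 0, 0, 0, 0], [0, 0, 0, 0, 0, 0, 0], [0, 0, 0, 0, 0, 0, 0]]]' > mv.in && python3 drive.py mv.in | sed -n '2p;4p'
```

```text
clock: 12.9
position: [0.5954, -0.1115, 0.199]
ee_rot: [[0.982, -0.189, -0.002], [-0.189, -0.982, 0.0], [-0.002, 0.0, -1.0]]
wrist_force: [-0.9, 0.4, -1.0]
position: [0.5982, -0.1116, 0.2034]
wrist_force: [-1.5, 0.5, -0.5]
```

```bash

echo '[[[0, 0, 0, 0.015, 0, 0, 0], [0, 0, 0, 0.016, 0, 0, 0], [0, 0, 0, 0.016, 0, 0, 0], [0, 0, 0, 0.016, 0, 0.001, 0], [0, 0, 0, 0.014, 0, 0.001, 0]]]' > mv.in && python3 drive.py mv.in | sed -n '1,4p'
echo '[[[0, 0, 0, 0, 0, 0, 0], [0, 0, 0, 0, 0, 0, 0], [0, 0, 0, 0, 0, 0, 0], [0, 0, 0, 0, 0, 0, 0]]]' > mv.in && python3 drive.py mv.in | sed -n '2,4p'
```

```text
clock: 13.65
position: [0.6744, -0.1264, 0.2012]
ee_rot: [[0.982, -0.189, 0.003], [-0.189, -0.982, -0.0], [0.003, -0.0, -1.0]]
wrist_force: [-0.2, 0.2, -0.1]
position: [0.6722, -0.126, 0.2001]
ee_rot: [[0.982, -0.189, 0.0], [-0.189, -0.982, -0.0], [0.001, 0.0, -1.0]]
wrist_force: [-0.0, -0.4, -1.3]
```

```bash

echo '[[[0, 0, 0, 0.002, 0, 0.004, 0], [0, 0, 0, 0, 0, 0.003, 0], [0, 0, 0, 0, 0, 0, 0], [0, 0, 0, 0, 0, 0, 0], [0, 0, 0, 0, 0, 0, 0]]]' > mv.in && python3 drive.py mv.in | sed -n '1,4p'
echo '[[[0, 0, 0, 0, 0, 0.001, 0], [0, 0, 0, 0, 0, 0, 0], [0, 0, 0, 0, 0, 0, 0]]]' > mv.in && python3 drive.py mv.in | sed -n '1,4p'
```

```text
clock: 14.4
position: [0.6745, -0.1265, 0.1921]
ee_rot: [[0.982, -0.189, -0.0], [-0.189, -0.982, 0.0], [-0.0, 0.0, -1.0]]
wrist_force: [-0.1, -0.1, -1.2]
clock: 14.65
position: [0.6746, -0.1265, 0.1921]
ee_rot: [[0.982, -0.189, 0.0], [-0.189, -0.982, -0.0], [0.0, 0.0, -1.0]]
wrist_force: [-2.8, 0.5, 6.1]
```

```bash

echo '[[[0, 0, 0, 0, 0, 0, 0.6], [0, 0, 0, 0, 0, 0, 0.6], [0, 0, 0, 0, 0, 0, 0.6], [0, 0, 0, 0, 0, 0, 0.6], [0, 0, 0, 0, 0, 0, 0.6]]]' > mv.in && python3 drive.py mv.in
echo '[[[0, 0, 0, 0, 0, -0.015, 0.6], [0, 0, 0, 0, 0, -0.025, 0.6], [0, 0, 0, 0, 0, -0.035, 0.6], [0, 0, 0, 0, 0, -0.04, 0.6], [0, 0, 0, 0, 0, -0.04, 0.6]]]' > mv.in && python3 drive.py mv.in | sed -n '1,2p'
echo '[[[0, 0, 0, 0, 0, -0.03, 0.6], [0, 0, 0, -0.03, -0.02, -0.01, 0.6], [0, 0, 0, -0.03, -0.02, 0, 0.6], [0, 0, 0, 0, 0, 0, 0.6], [0, 0, 0, 0, 0, 0, 0.6]]]' > mv.in && python3 drive.py mv.in
python3 - <<'E'
from workcell import r, optics, workorder
from h import *
t=optics.snapshot("top");s=optics.snapshot("scene"); np.savez("top3.npz",**t);np.savez("scene3.npz",**s)
c=lambda im,x,y,w,h:cv2.resize(im["color"][y:y+h,x:x+w,::-1],(400,300),interpolation=cv2.INTER_CUBIC)
cv2.imwrite("pics/m5.png",np.hstack([c(t,360,110,120,90),c(s,300,80,120,90)]))
for d in(t,s):
    Q=cloud(d).reshape(-1,3)
    for p in((.6758,-.1262),(.6593,-.2125)):
        q=Q[(np.hypot(*(Q[:,:2]-p).T)<.025)&(np.abs(Q[:,2]-.235)<.009)]; print(len(q),q.mean(0).round(4))
E
```

```text
clock: 15.07
position: [0.6747, -0.1265, 0.191]
ee_rot: [[0.982, -0.189, -0.0], [-0.189, -0.982, 0.0], [-0.0, -0.0, -1.0]]
wrist_force: [-1.1, -0.9, 0.1]
finger_gap: 0.6
grip_force: 0.0
clock: 15.48
position: [0.6742, -0.1264, 0.3476]
clock: 15.9
position: [0.6223, -0.0739, 0.3874]
ee_rot: [[0.983, -0.186, 0.001], [-0.186, -0.983, 0.0], [0.001, -0.0, -1.0]]
wrist_force: [0.3, -0.8, -0.0]
finger_gap: 0.605
grip_force: 0.0
74 [ 0.6788 -0.1249  0.2336]
78 [ 0.66   -0.2124  0.2337]
35 [ 0.6771 -0.1247  0.2339]
34 [ 0.6585 -0.2117  0.2334]
```

View pics/m5.png

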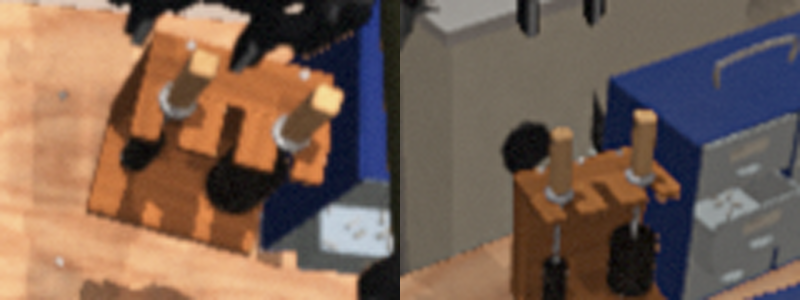

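```bash
python3 -c "
from workcell import r, optics, workorder
print(r.get_obs()['joint_pos'])"
```

```text
[ 0.26471618  0.4505125  -0.3250627   1.1835418   0.14044049  1.52833727
 -1.7973365 ]
```

```bash

echo '[[[0, 0, 0, -0.0135, -0.0344, 0, 0.7], [0, 0, 0, -0.0135, -0.0344, 0, 0.7], [0, 0, 0, -0.0135, -0.0344, 0, 0.7], [0, 0, 0, -0.0135, -0.0344, 0, 0.7], [0, 0, 0, -0.0135, -0.0344, 0, 0.7]]]' > mv.in && python3 drive.py mv.in | sed -n '1,4p'
echo '[[[0, 0, 0, -0.0135, -0.0344, 0, 0.7], [0, 0, 0, -0.0135, -0.0344, 0, 0.7], [0, 0, 0, -0.0135, -0.0344, 0, 0.7], [0, 0, 0, -0.0135, -0.0344, 0, 0.7]]]' > mv.in && python3 drive.py mv.in | sed -n '1,4p'
echo '[[[0, 0, 0, -0.0135, -0.0344, 0, 0.7], [0, 0, 0, -0.0135, -0.0344, 0, 0.7], [0, 0, 0, -0.0135, -0.0344, 0, 0.7], [0, 0, 0, -0.0135, -0.0344, 0, 0.7]]]' > mv.in && python3 drive.py mv.in | sed -n '1,4p'
echo '[[[0, 0, -0.12, 0, 0, 0, 0.7], [0, 0, -0.12, 0, 0, 0, 0.7], [0, 0, -0.12, 0, 0, 0, 0.7], [0, 0, -0.12, 0, 0, 0, 0.7], [0, 0, -0.12, 0, 0, 0, 0.7]]]' > mv.in && python3 drive.py mv.in | sed -n '1,2p'
echo '[[[0, 0, -0.12, 0, 0, 0, 0.7], [0, 0, -0.12, 0, 0, 0, 0.7], [0, 0, -0.12, 0, 0, 0, 0.7], [0, 0, -0.12, 0, 0, 0, 0.7], [0, 0, -0.12, 0, 0, 0, 0.7]]]' > mv.in && python3 drive.py mv.in | sed -n '1,2p'
echo '[[[0, 0, -0.12, 0, 0, 0, 0.7], [0, 0, -0.04, 0, 0, 0, 0.7], [0, 0, 0, 0, 0, 0, 0.7], [0, 0, 0, 0, 0, 0, 0.7], [0, 0, 0, 0, 0, 0, 0.7]]]' > mv.in && python3 drive.py mv.in | sed -n '1,5p'
```

```text
clock: 16.42
position: [0.5902, 0.1062, 0.3857]
ee_rot: [[0.982, -0.191, -0.0], [-0.191, -0.982, -0.0], [-0.0, 0.0, -1.0]]
wrist_force: [0.2, 1.0, 0.2]
clock: 16.75
position: [0.5634, 0.252, 0.3856]
ee_rot: [[0.982, -0.191, -0.0], [-0.191, -0.982, -0.0], [-0.0, 0.0, -1.0]]
wrist_force: [0.1, 0.5, -0.1]
clock: 17.08
position: [0.5366, 0.3975, 0.3854]
ee_rot: [[0.982, -0.191, -0.0], [-0.191, -0.982, -0.001], [-0.0, 0.001, -1.0]]
wrist_force: [0.8, 0.2, 0.4]
clock: 17.5
position: [0.5371, 0.3961, 0.3852]
clock: 17.92
position: [0.5373, 0.3958, 0.3852]
clock: 18.33
position: [0.5363, 0.3962, 0.3857]
ee_rot: [[0.393, 0.92, -0.001], [0.92, -0.393, -0.0], [-0.0, -0.0, -1.0]]
wrist_force: [-0.5, -0.1, -0.3]
finger_gap: 0.697
```

```bash

echo '[[[0, 0, 0, 0, -0.004, 0.03, 0.7], [0, 0, 0, 0, 0, 0.035, 0.7], [0, 0, 0, 0, 0, 0.035, 0.7], [0, 0, 0, 0, 0, 0.035, 0.7], [0, 0, 0, 0, 0, 0.035, 0.7]]]' > mv.in && python3 drive.py mv.in | sed -n '1,4p'
echo '[[[0, 0, 0, 0, 0, 0.03, 0.7], [0, 0, 0, 0, 0, 0.02, 0.7], [0, 0, 0, 0, 0, 0.015, 0.7], [0, 0, 0, 0, 0, 0, 0.7], [0, 0, 0, 0, 0, 0, 0.7]]]' > mv.in && python3 drive.py mv.in | sed -n '1,4p'
```

```text
clock: 18.75
position: [0.5321, 0.3977, 0.2149]
ee_rot: [[0.392, 0.92, 0.001], [0.92, -0.392, 0.0], [0.0, 0.0, -1.0]]
wrist_force: [0.6, 0.5, 0.5]
clock: 19.17
position: [0.5319, 0.3978, 0.1508]
ee_rot: [[0.391, 0.92, -0.001], [0.92, -0.391, -0.001], [-0.001, -0.001, -1.0]]
wrist_force: [0.0, 0.0, 0.2]
```

```bash

echo '[[[0, 0, 0, 0, 0, 0.02, 0.7], [0, 0, 0, 0, 0, 0.018, 0.7], [0, 0, 0, 0, 0, 0.013, 0.7], [0, 0, 0, 0, 0, 0, 0.7], [0, 0, 0, 0, 0, 0, 0.7]]]' > mv.in && python3 drive.py mv.in | sed -n '1,4p'
echo '[[[0, 0, 0, 0, 0, 0, 0], [0, 0, 0, 0, 0, 0, 0], [0, 0, 0, 0, 0, 0, 0], [0, 0, 0, 0, 0, 0, 0], [0, 0, 0, 0, 0, 0, 0]]]' > mv.in && python3 drive.py mv.in 80
echo '[[[0, 0, 0, 0, 0, 0, 0], [0, 0, 0, 0, 0, 0, 0], [0, 0, 0, 0, 0, 0, 0]]]' > mv.in && python3 drive.py mv.in 80
```

```text
clock: 19.58
position: [0.5321, 0.3982, 0.1009]
ee_rot: [[0.391, 0.921, 0.0], [0.921, -0.391, 0.0], [0.0, 0.0, -1.0]]
wrist_force: [0.1, 0.3, 1.0]
clock: 20.0
position: [0.5324, 0.3983, 0.1012]
ee_rot: [[0.391, 0.921, 0.001], [0.921, -0.391, 0.001], [0.001, 0.001, -1.0]]
wrist_force: [0.3, 0.9, 3.6]
finger_gap: 0.169
grip_force: 81.3
clock: 20.25
position: [0.5324, 0.3983, 0.1011]
ee_rot: [[0.391, 0.921, 0.001], [0.921, -0.391, 0.001], [0.001, 0.001, -1.0]]
wrist_force: [0.7, -0.7, 5.9]
finger_gap: 0.172
grip_force: 81.7
```

```bash

echo '[[[0, 0, 0, 0, 0, -0.01, 0], [0, 0, 0, 0, 0, -0.02, 0], [0, 0, 0, 0, 0, -0.02, 0], [0, 0, 0, 0, 0, 0, 0], [0, 0, 0, 0, 0, 0, 0]]]' > mv.in && python3 drive.py mv.in 80
python3 - <<'E'
from workcell import r, optics, workorder
from h import *
t=optics.snapshot("top");s=optics.snapshot("scene"); np.savez("top4.npz",**t);np.savez("scene4.npz",**s)
c=lambda im,x,y,w,h:cv2.resize(im["color"][y:y+h,x:x+w,::-1],(400,300),interpolation=cv2.INTER_CUBIC)
cv2.imwrite("pics/m6.png",np.hstack([c(t,160,130,120,90),c(s,170,190,120,90)]))
E
```

```text
clock: 20.67
position: [0.532, 0.3984, 0.1513]
ee_rot: [[0.39, 0.921, 0.001], [0.921, -0.39, 0.001], [0.002, 0.001, -1.0]]
wrist_force: [0.9, -0.0, -1.3]
finger_gap: 0.168
grip_force: 80.7
```

View pics/m6.png

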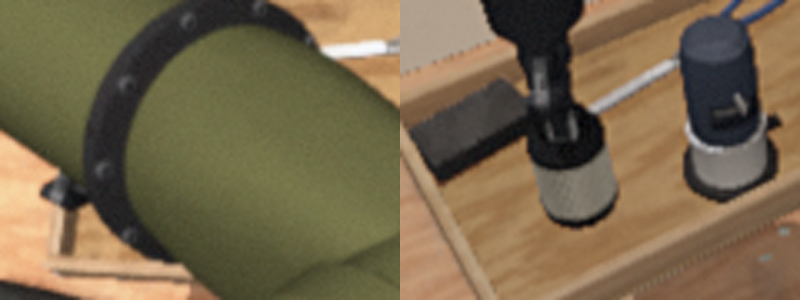

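The right crop shows the cartridge lifted upright and square in the fingers, with its underside near (580,222). The router is undisturbed at (730,180).

```bash

echo '[[[0, 0, 0, 0, 0, -0.03, 0], [0, 0, 0, 0, 0, -0.04, 0], [0, 0, 0, 0, 0, -0.04, 0], [0, 0, 0, 0, 0, -0.04, 0], [0, 0, 0, 0, 0, -0.03, 0]]]' > mv.in && python3 drive.py mv.in | sed -n 1,2p
echo '[[[0, 0, 0, -0.02, 0.0047, 0, 0], [0, 0, 0, -0.033, 0.0077, 0, 0], [0, 0, 0, -0.033, 0.0077, 0, 0], [0, 0, 0, -0.033, 0.0077, 0, 0], [0, 0, 0, -0.033, 0.0077, 0, 0]]]' > mv.in && python3 drive.py mv.in | sed -n 1,2p
echo '[[[0, 0, 0, -0.033, 0.0077, 0, 0], [0, 0, 0, -0.033, 0.0077, 0, 0], [0, 0, 0, -0.033, 0.0077, 0, 0], [0, 0, 0, -0.033, 0.0077, 0, 0], [0, 0, 0, -0.033, 0.0077, 0, 0]]]' > mv.in && python3 drive.py mv.in | sed -n 1,2p
echo '[[[0, 0, 0, -0.033, 0.0077, 0, 0], [0, 0, 0, -0.033, 0.0077, 0, 0], [0, 0, 0, -0.033, 0.0077, 0, 0], [0, 0, 0, -0.033, 0.0077, 0, 0]]]' > mv.in && python3 drive.py mv.in | sed -n 1,2p
echo '[[[0, 0, 0, 0, 0, 0, 0], [0, 0, 0, 0, 0, 0, 0], [0, 0, 0, 0, 0, 0, 0], [0, 0, 0, 0, 0, 0, 0], [0, 0, 0, 0, 0, 0, 0]]]' > mv.in && python3 drive.py mv.in
```

```text
clock: 21.18
position: [0.5317, 0.398, 0.3325]
clock: 21.6
position: [0.5044, 0.2423, 0.3287]
clock: 22.02
position: [0.4752, 0.0754, 0.3292]
clock: 22.35
position: [0.4519, -0.058, 0.3293]
clock: 22.77
position: [0.4532, -0.0549, 0.3301]
ee_rot: [[0.388, 0.922, -0.0], [0.922, -0.388, 0.001], [0.0, -0.001, -1.0]]
wrist_force: [-1.1, -0.1, -1.9]
finger_gap: 0.168
grip_force: 80.5
```

```bash

echo '[[[0, 0, 0, -0.001, 0.001, 0.025, 0], [0, 0, 0, 0, 0, 0.03, 0], [0, 0, 0, 0, 0, 0.03, 0], [0, 0, 0, 0, 0, 0, 0], [0, 0, 0, 0, 0, 0, 0]]]' > mv.in && python3 drive.py mv.in | sed -n 1,2p
echo '[[[0, 0, 0, 0, 0, 0, 0], [0, 0, 0, 0, 0, 0, 0], [0, 0, 0, 0, 0, 0, 0], [0, 0, 0, 0, 0, 0, 0]]]' > mv.in && python3 drive.py mv.in
python3 - <<'E'
from workcell import r, optics, workorder
from h import *
t=optics.snapshot("top");s=optics.snapshot("scene"); np.savez("top5.npz",**t);np.savez("scene5.npz",**s)
c=lambda im,x,y,w,h:cv2.resize(im["color"][y:y+h,x:x+w,::-1],(400,300),interpolation=cv2.INTER_CUBIC)
cv2.imwrite("pics/m7.png",np.hstack([c(t,320,160,120,90),c(s,310,130,120,90)]))
for d in(t,s):
    Q=cloud(d).reshape(-1,3); k=np.hypot(Q[:,0]-.4537,Q[:,1]+.0561)
    q=Q[(k<.042)&(Q[:,2]>.165)&(Q[:,2]<.215)]; print("paper",len(q),circ(q))
    for z in(.17,.185,.2): 
        w=q[np.abs(q[:,2]-z)<.0075]; 
        if len(w)>20: print(z,circ(w))
    print("rim",circ(Q[(k<.07)&(k>.045)&(np.abs(Q[:,2]-.124)<.008)]))
E
```

```text
clock: 23.18
position: [0.4531, -0.0567, 0.2449]
clock: 23.52
position: [0.4543, -0.0575, 0.2464]
ee_rot: [[0.39, 0.921, 0.002], [0.921, -0.39, -0.001], [0.0, 0.002, -1.0]]
wrist_force: [-0.0, 1.1, -1.8]
finger_gap: 0.165
grip_force: 80.5
paper 90 (array([ 0.45532429, -0.05457837]), np.float64(0.029778737420791013), 90)
0.17 (array([ 0.45518901, -0.05503359]), np.float64(0.031120829270093422), 22)
0.185 (array([ 0.45568435, -0.05491222]), np.float64(0.0296947113903964), 29)
rim (array([ 0.45421225, -0.0558838 ]), np.float64(0.058362309307452676), 347)
paper 291 (array([ 0.4563142 , -0.05903714]), np.float64(0.03192368224463161), 222)
0.17 (array([ 0.45643473, -0.05910439]), np.float64(0.032359980114215536), 64)
0.185 (array([ 0.45704363, -0.05924978]), np.float64(0.031849899304495825), 76)
0.2 (array([ 0.45559792, -0.0589507 ]), np.float64(0.03165489136775402), 72)
rim (array([ 0.4527381 , -0.05612022]), np.float64(0.05810417013443627), 214)
```

View pics/m7.png

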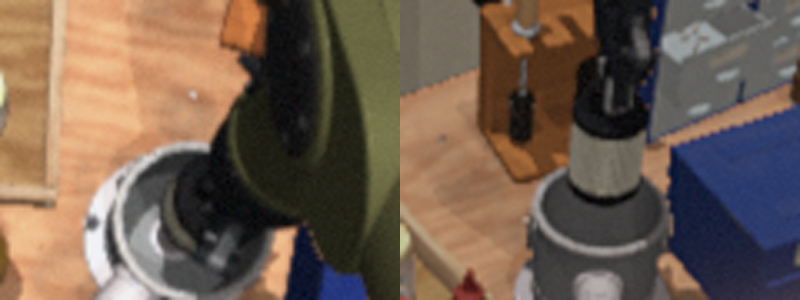

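```bash
python3 - <<'E'
from h import *
from scipy.optimize import least_squares
np.set_printoptions(precision=4,suppress=True)
for n in("top5","scene5"):
    d=load(n); Q=cloud(d).reshape(-1,3); k=np.hypot(Q[:,0]-.4537,Q[:,1]+.0561)
    q=Q[(k<.045)&(Q[:,2]>.155)&(Q[:,2]<.225)]
    for R in(.0315,.0325,.0335):
        f=least_squares(lambda c:np.hypot(q[:,0]-c[0],q[:,1]-c[1])-R,[.454,-.056],loss="soft_l1",f_scale=.001); print(n,len(q),R,f.x,np.abs(f.fun).mean())
d=load("scene5"); g=cv2.cvtColor(d["color"],cv2.COLOR_RGB2GRAY).astype(int); sat=cv2.cvtColor(d["color"],cv2.COLOR_RGB2HSV)
lat=np.array([.51,.86])
for v in(172,175,178,181): print(v,g[v,355:390].tolist())
for v in(172,175,178,181): print(v,sat[v,355:390,1].tolist())
P=cloud(d)
for v in(172,175,178,181): print(v,(P[v,355:390,2]*1000).astype(int).tolist())
E
```

```text
top5 105 0.0315 [ 0.4564 -0.0562] 0.0012338220554944733
top5 105 0.0325 [ 0.4567 -0.0573] 0.0012316635106970817
top5 105 0.0335 [ 0.4571 -0.0583] 0.0012358731278453705
scene5 396 0.0315 [ 0.4563 -0.0587] 0.0015885759134412433
scene5 396 0.0325 [ 0.4572 -0.0595] 0.0015401257038453696
scene5 396 0.0335 [ 0.4581 -0.0603] 0.0015547279588302317
172 [73, 72, 72, 70, 67, 81, 101, 113, 110, 108, 109, 108, 104, 98, 101, 95, 96, 98, 95, 91, 84, 90, 86, 86, 94, 106, 106, 108, 88, 48, 69, 84, 94, 118, 129]
175 [76, 74, 73, 73, 72, 82, 104, 111, 110, 110, 110, 108, 107, 105, 108, 111, 111, 111, 109, 112, 101, 104, 105, 100, 100, 105, 107, 114, 127, 121, 121, 121, 123, 135, 137]
178 [72, 88, 112, 114, 110, 112, 112, 112, 113, 110, 105, 106, 108, 108, 108, 110, 116, 115, 103, 108, 107, 99, 101, 103, 103, 102, 104, 117, 141, 139, 140, 140, 138, 142, 145]
181 [81, 105, 132, 128, 107, 79, 111, 113, 111, 108, 106, 105, 108, 109, 110, 115, 119, 118, 110, 102, 108, 101, 98, 103, 104, 107, 108, 122, 147, 146, 141, 138, 139, 141, 132]
172 [176, 177, 177, 178, 177, 126, 57, 39, 40, 38, 40, 40, 42, 40, 45, 4
[... 572 characters left out ...]
2, 11, 201, -9223372036854775808, 215, 217, 220, 223, 220, 221, 224, 226, 226, 226, 226, 225, 226, 223, 226, 226, 222, 222, 219, 215, 211, 2, 3, 2, 3, 0, 2]
175 [14, 12, 14, 7, 15, 9, 190, 198, 203, 202, 206, 211, 208, 213, 215, 211, 215, 219, 214, 214, 216, 215, 212, 213, 211, 209, 207, 204, 3, -2, 2, 0, 3, 0, 1]
178 [15, 11, 14, 12, 12, 7, 183, 191, 192, 192, 196, 199, 203, 199, 202, 205, 202, 201, 204, 203, 205, 203, 199, 199, 201, 197, 198, 191, 1, 2, 0, 3, 0, 4, 3]
181 [4, 125, 126, 125, 125, 165, 172, 179, 181, 184, 180, 184, 188, 190, 192, 191, 185, 190, 196, 192, 189, 193, 191, 186, 183, 187, 179, 165, 0, 3, 0, -3, 2, 3, 0]<stdin>:14: RuntimeWarning: invalid value encountered in cast
```

Left crop: the cartridge sits over the bowl at (200,210). Right crop: it is upright at (605,160) above the rim. TCP and camera agree within about 2 mm, so I'll lower it to just above the spigot.

```bash

echo '[[[0, 0, 0, 0.001, -0.0018, 0.02, 0], [0, 0, 0, 0, 0, 0.025, 0], [0, 0, 0, 0, 0, 0.02, 0], [0, 0, 0, 0, 0, 0.015, 0], [0, 0, 0, 0, 0, 0, 0]]]' > mv.in && python3 drive.py mv.in | sed -n '1,4p'
echo '[[[0, 0, 0, 0, 0, 0, 0], [0, 0, 0, 0, 0, 0, 0], [0, 0, 0, 0, 0, 0, 0], [0, 0, 0, 0, 0, 0, 0]]]' > mv.in && python3 drive.py mv.in
```

```text
clock: 24.03
position: [0.4508, -0.0561, 0.1631]
ee_rot: [[0.39, 0.921, -0.004], [0.921, -0.39, 0.001], [-0.001, -0.004, -1.0]]
wrist_force: [-0.6, -1.1, -1.7]
clock: 24.37
position: [0.453, -0.056, 0.1663]
ee_rot: [[0.391, 0.921, 0.002], [0.921, -0.391, -0.0], [0.0, 0.002, -1.0]]
wrist_force: [-0.9, 0.1, -1.1]
finger_gap: 0.172
grip_force: 80.6
```

```bash

echo '[[[0, 0, 0, 0, 0, 0.004, 0], [0, 0, 0, 0, 0, 0.004, 0], [0, 0, 0, 0, 0, 0, 0], [0, 0, 0, 0, 0, 0, 0]]]' > mv.in && python3 drive.py mv.in | sed -n '2,4p'
echo '[[[0, 0, 0, 0, 0, 0.003, 0], [0, 0, 0, 0, 0, 0, 0], [0, 0, 0, 0, 0, 0, 0]]]' > mv.in && python3 drive.py mv.in | sed -n '2,4p'
echo '[[[0, 0, 0, 0, 0, 0.003, 0], [0, 0, 0, 0, 0, 0, 0], [0, 0, 0, 0, 0, 0, 0]]]' > mv.in && python3 drive.py mv.in | sed -n '2,4p'
```

```text
position: [0.4521, -0.0559, 0.157]
ee_rot: [[0.39, 0.921, -0.001], [0.921, -0.39, 0.0], [-0.0, -0.001, -1.0]]
wrist_force: [0.3, 0.5, -1.4]
position: [0.4523, -0.0559, 0.1541]
ee_rot: [[0.39, 0.921, -0.0], [0.921, -0.39, 0.0], [0.0, -0.0, -1.0]]
wrist_force: [0.2, 0.2, -0.7]
position: [0.4523, -0.056, 0.1511]
ee_rot: [[0.39, 0.921, -0.0], [0.921, -0.39, 0.0], [-0.0, -0.0, -1.0]]
wrist_force: [0.0, 0.3, -1.1]
```

```bash

echo '[[[0, 0, 0, 0.0004, 0.0009, 0.002, 0], [0, 0, 0, 0, 0, 0.002, 0], [0, 0, 0, 0, 0, 0, 0], [0, 0, 0, 0, 0, 0, 0]]]' > mv.in && python3 drive.py mv.in | sed -n '2p;4p'
echo '[[[0, 0, 0, 0, 0, 0.002, 0], [0, 0, 0, 0, 0, 0.002, 0], [0, 0, 0, 0, 0, 0, 0], [0, 0, 0, 0, 0, 0, 0]]]' > mv.in && python3 drive.py mv.in | sed -n '2p;4p'
echo '[[[0, 0, 0, 0, 0, 0.002, 0], [0, 0, 0, 0, 0, 0, 0], [0, 0, 0, 0, 0, 0, 0]]]' > mv.in && python3 drive.py mv.in | sed -n '2p;4p'
```

```text
position: [0.4532, -0.0559, 0.1471]
wrist_force: [-0.0, 0.5, -0.9]
position: [0.4532, -0.056, 0.1431]
wrist_force: [-0.5, 0.1, -1.1]
position: [0.4533, -0.0559, 0.1412]
wrist_force: [0.5, -0.2, -2.5]
```

```bash

echo '[[[0, 0, 0, 0, 0, 0.003, 0], [0, 0, 0, 0, 0, 0.003, 0], [0, 0, 0, 0, 0, 0.003, 0], [0, 0, 0, 0, 0, 0, 0], [0, 0, 0, 0, 0, 0, 0]]]' > mv.in && python3 drive.py mv.in | sed -n '2,4p'
echo '[[[0, 0, 0, 0, 0, 0.003, 0], [0, 0, 0, 0, 0, 0.003, 0], [0, 0, 0, 0, 0, 0.003, 0], [0, 0, 0, 0, 0, 0, 0], [0, 0, 0, 0, 0, 0, 0]]]' > mv.in && python3 drive.py mv.in | sed -n '2p;4p'
echo '[[[0, 0, 0, 0, 0, 0.003, 0], [0, 0, 0, 0, 0, 0.003, 0], [0, 0, 0, 0, 0, 0, 0], [0, 0, 0, 0, 0, 0, 0]]]' > mv.in && python3 drive.py mv.in | sed -n '2p;4p'
```

```text
position: [0.4531, -0.056, 0.132]
ee_rot: [[0.39, 0.921, -0.001], [0.921, -0.39, 0.0], [-0.0, -0.001, -1.0]]
wrist_force: [0.4, -0.4, -1.3]
position: [0.4532, -0.056, 0.123]
wrist_force: [-0.9, -0.1, -2.0]
position: [0.4532, -0.056, 0.1171]
wrist_force: [-0.5, -0.9, -1.5]
```

```bash

echo '[[[0, 0, 0, 0, 0, 0.0015, 0], [0, 0, 0, 0, 0, 0, 0], [0, 0, 0, 0, 0, 0, 0]]]' > mv.in && python3 drive.py mv.in | sed -n '2p;4p'
echo '[[[0, 0, 0, 0, 0, 0.001, 0], [0, 0, 0, 0, 0, 0, 0]]]' > mv.in && python3 drive.py mv.in | sed -n '2p;4p'
echo '[[[0, 0, 0, 0, 0, 0.001, 0], [0, 0, 0, 0, 0, 0, 0]]]' > mv.in && python3 drive.py mv.in | sed -n '2p;4p'
```

```text
position: [0.4533, -0.0559, 0.1158]
wrist_force: [0.4, -0.4, -1.4]
position: [0.4534, -0.0559, 0.1148]
wrist_force: [-0.1, -0.5, -2.3]
position: [0.4539, -0.056, 0.1145]
wrist_force: [-0.4, -0.3, 8.3]
```

```bash

echo '[[[0, 0, 0, 0, 0, 0.0007, 0], [0, 0, 0, 0, 0, 0, 0]]]' > mv.in && python3 drive.py mv.in | sed -n '2p;4p'
echo '[[[0, 0, 0, 0, 0, 0, 0.45], [0, 0, 0, 0, 0, 0, 0.45], [0, 0, 0, 0, 0, 0, 0.45], [0, 0, 0, 0, 0, 0, 0.45], [0, 0, 0, 0, 0, 0, 0.45]]]' > mv.in && python3 drive.py mv.in
echo '[[[0, 0, 0, 0, 0, -0.01, 0.45], [0, 0, 0, 0, 0, -0.02, 0.45], [0, 0, 0, 0, 0, -0.035, 0.45], [0, 0, 0, 0, 0, -0.04, 0.45], [0, 0, 0, 0, 0, -0.04, 0.45]]]' > mv.in && python3 drive.py mv.in | sed -n '2p;4p'
echo '[[[0, 0, 0, -0.03, 0, -0.03, 0.45], [0, 0, 0, -0.03, 0, -0.03, 0.45], [0, 0, 0, -0.04, 0, 0, 0.45], [0, 0, 0, -0.04, 0, 0, 0.45], [0, 0, 0, -0.04, 0, 0, 0.45]]]' > mv.in && python3 drive.py mv.in | sed -n '2p;4p'
echo '[[[0, 0, 0, -0.04, 0, 0, 0.45], [0, 0, 0, 0, 0, 0, 0.45], [0, 0, 0, 0, 0, 0, 0.45], [0, 0, 0, 0, 0, 0, 0.45], [0, 0, 0, 0, 0, 0, 0.45]]]' > mv.in && python3 drive.py mv.in 
python3 - <<'E'
from workcell import r, optics, workorder
from h import *
t=optics.snapshot("top");s=optics.snapshot("scene")
c=lambda im,x,y,w,h:cv2.resize(im["color"][y:y+h,x:x+w,::-1],(400,300),interpolation=cv2.INTER_CUBIC)
cv2.imwrite("pics/m8.png",np.hstack([c(t,340,110,140,150)[:, :],c(s,310,130,120,90)]))
for d in(t,s):
    Q=cloud(d).reshape(-1,3); k=np.hypot(Q[:,0]-.4537,Q[:,1]+.0561)
    q=Q[(k<.042)&(Q[:,2]>.128)&(Q[:,2]<.15)]; print("rib",len(q),q.mean(0) if len(q) else 0)
    q=Q[(k<.034)&(Q[:,2]>.09)&(Q[:,2]<.122)]; print("cap z",len(q),np.median(q[:,2]),q.mean(0),circ(q))
    q=Q[(np.hypot(Q[:,0]-.677,Q[:,1]+.125)<.025)&(np.abs(Q[:,2]-.235)<.009)]; print(len(q),q.mean(0).round(4))
E
```

```text
position: [0.4542, -0.0561, 0.1144]
wrist_force: [-2.5, -1.4, 15.6]
clock: 28.45
position: [0.4532, -0.0559, 0.1129]
ee_rot: [[0.39, 0.921, -0.0], [0.921, -0.39, 0.0], [0.0, -0.0, -1.0]]
wrist_force: [0.3, 1.1, 0.2]
finger_gap: 0.453
grip_force: 0.0
position: [0.4526, -0.0553, 0.2601]
wrist_force: [0.7, -0.1, -0.5]
position: [0.3826, -0.2217, 0.3185]
wrist_force: [0.7, -0.5, -0.4]
clock: 29.7
position: [0.3685, -0.256, 0.3174]
ee_rot: [[0.388, 0.922, 0.001], [0.922, -0.388, 0.0], [0.001, 0.0, -1.0]]
wrist_force: [0.4, 0.6, -0.2]
finger_gap: 0.446
grip_force: 0.0
rib 109 [ 0.45414608 -0.05405684  0.13515066]
cap z 389 0.10715458923580523 [ 0.45221136 -0.05319865  0.1071686 ] (array([ 0.45389143, -0.05484669]), np.float64(0.02721366170994674), 318)
74 [ 0.6785 -0.125   0.2335]
rib 76 [ 0.45192707 -0.05355679  0.13587172]
cap z 199 0.1091362445316384 [ 0.44545338 -0.0491195   0.10966342] (array([ 0.45338594, -0.05462292]), np.float64(0.025465160814078066), 168)
36 [ 0.6775 -0.1242  0.2337]
```

View pics/m8.png

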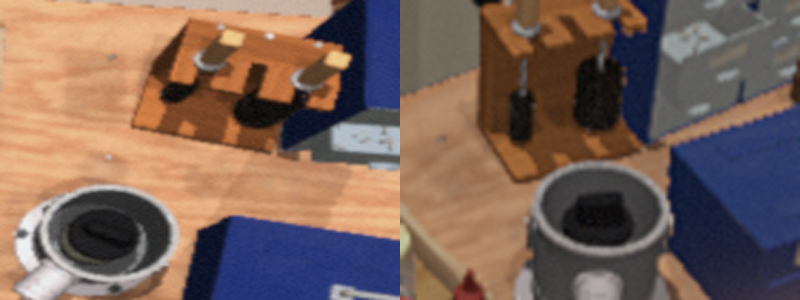

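The cartridge is home at (100,235) in the left crop. Its cap is measured at 0.108 m, the height expected when fully seated. Both brushes are hanging in the rack.

```bash
python3 -c "
from workcell import r, optics, workorder
print(workorder.finish_job())"
```

```text
the job is handed in; nothing more can be done
None
```

I handed the job in at about 30 s on the robot's clock, with no verdict returned: the slim brush made three strokes on the far wall and hangs back in its own slot, and the cartridge stands fully down on the spigot, let go.

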